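# Snap the lid of an order tote shut all round

### The job

The lid is on the packed grey order tote but not yet snapped shut. With the fingertips, press its rim down section by section until all four sections that stand up have clicked down flush with the lid. Press firmly but do not slam it; the tote stays standing where it is, and nothing on the bench is picked up or knocked aside.

Things in the scene. Friction and masses are not known exactly. Their poses are not given: they have to be found in the camera images.
- tote: The order tote: dark grey stacking box, 200 (x) x 300 (y) x 120 mm high, packed (about 3 kg), loose on the bench, with a grey snap-fit lid (209 x 309 mm outline, top 127 mm above the bench when shut). Origin: centre of its underside, on the bench at z = 0; x across its short way, y along its long way, z up.
- lid_centre (a point): Centre of the lid's top: a fixed flat mid-grey panel 127 mm above the bench, with a paper label, hooked on at both short ends. Along each long side the rim, 42 mm wide, is cut into two stiff pale snap sections 151 mm long, each taking in a corner of the lid and hinged along its inner edge. An open one slopes up outwards, its outer edge 8 mm above flush. A red snap tongue hangs at the middle of each.
- rim_front_right (a joint): Hinge of the rim section at the -x, -y corner (in the tote's axes): 0 rad = standing up, as it starts; 0.20 rad = fully shut, flush (end stop). Stiff: press anywhere along it, best near the outer edge. At its press point it resists a push with about 10 N, less and less until half way (0.10 rad), then snaps home by itself and stays; let go before half way it springs up.
- rim_front_right_press (a point): Press point of that section: on its top face, half way along it, 32 mm out from its hinge and 10 mm in from its outer edge; it moves with the section. Shut, it lies 127 mm above the bench; standing up, about 6 mm higher. Outwards is -x of the tote.
- rim_front_left (a joint): Hinge of the rim section at the -x, +y corner (in the tote's axes): 0 rad = standing up, as it starts; 0.20 rad = fully shut, flush (end stop). Stiff: press anywhere along it, best near the outer edge. At its press point it resists a push with about 10 N, less and less until half way (0.10 rad), then snaps home by itself and stays; let go before half way it springs up.
- rim_front_left_press (a point): Press point of that section: on its top face, half way along it, 32 mm out from its hinge and 10 mm in from its outer edge; it moves with the section. Shut, it lies 127 mm above the bench; standing up, about 6 mm higher. Outwards is -x of the tote.
- rim_back_left (a joint): Hinge of the rim section at the +x, +y corner (in the tote's axes): 0 rad = standing up, as it starts; 0.20 rad = fully shut, flush (end stop). Stiff: press anywhere along it, best near the outer edge. At its press point it resists a push with about 10 N, less and less until half way (0.10 rad), then snaps home by itself and stays; let go before half way it springs up.
- rim_back_left_press (a point): Press point of that section: on its top face, half way along it, 32 mm out from its hinge and 10 mm in from its outer edge; it moves with the section. Shut, it lies 127 mm above the bench; standing up, about 6 mm higher. Outwards is +x of the tote.
- rim_back_right (a joint): Hinge of the rim section at the +x, -y corner (in the tote's axes): 0 rad = standing up, as it starts; 0.20 rad = fully shut, flush (end stop). Stiff: press anywhere along it, best near the outer edge. At its press point it resists a push with about 10 N, less and less until half way (0.10 rad), then snaps home by itself and stays; let go before half way it springs up.
- rim_back_right_press (a point): Press point of that section: on its top face, half way along it, 32 mm out from its hinge and 10 mm in from its outer edge; it moves with the section. Shut, it lies 127 mm above the bench; standing up, about 6 mm higher. Outwards is +x of the tote.
- tape_roll: Roll of brown packing tape lying flat, 100 mm across, 48 mm high, beside the tote's +y end. Origin: centre of its underside. Leave alone.
- drink_can: Red drink can, 66 mm across, 115 mm high, upright beside the tote's -y end. Origin: centre of its underside. Leave alone.
- green_can: Green drink can, 66 mm across, 115 mm high, upright to the robot's right. Origin: centre of its underside. Leave alone.
- marker: Black marker pen with blue cap, 135 mm long, 17 mm thick, lying in front of the tote's -x side. Origin: near its middle, underside. Leave alone.
- scanner: Dark hand-held barcode scanner lying on its side, about 155 x 150 mm, 48 mm high, to the robot's left. Origin: middle of its head, underside. Leave alone.
- carton: Small brown carton 90 x 130 x 75 mm high, to the robot's left. Origin: centre of its underside. Leave alone.
- cutter: Grey safety cutter 150 x 26 x 20 mm, lying to the robot's right. Origin: centre of its underside. Leave alone.

How it is judged:
By the outcome, as a careful person would: the job done as asked, in the order asked, and still so for the second after the job is handed in, with the robot touching nothing.
It also fails if it takes over 42 s, if anything falls off the work surface, if the arm or the gripper's body presses on something with over 40 N, if the wrist force passes 120 N, or if a joint passes its speed limit or range.

### The arm

A 6-joint arm with a two-finger parallel gripper is mounted at the origin on the work surface. World frame = base frame: x ahead of the robot, y to its left, z up, the work surface at z = 0. Lengths are in m, angles in rad, forces in N, time in s.
With the tool pointing down it reaches from about 0.325 to 0.9 m from the base axis. Payload 3.5 kg.
Tool frame: the origin (TCP) lies at the very end of the fingers, on their centre line; the grasp point (between the pads) lies 19 mm behind it; z points along the fingers, y is the direction in which the jaws open and shut (so a half turn about z gives the same grasp; the last joint's range is limited). The gripper opens to 85 mm and grips with 20 to 120 N. Pads are 22 mm wide; open, the fingers measure 114 mm over their backs; the gripper's body (76 mm by 85 mm) begins 54 mm behind the grasp point. The pads swing forward as they close: fully open they stand 13 mm farther back than shut.
Start: joints at [-1.229, 0.276, -0.026, 1.268, 0, 1.467], TCP at [0.269, -0.564, 0.196] pointing down, gripper open.
Joint ranges: [-3.12, 3.12], [-0.85, 1.88], [-1.08, 1.24], [-1.95, 2.15], [-1.57, 1.53], [-3.14, 3.14]. Speed limits (rad/s): [2.57, 2.57, 3.14, 3.14, 3.14, 3.14].

### API

Orientations are given as a rotation vector (axis times angle).
In Python, from bench import manip, capture, get_calibration, workorder gives the robot as it stands.
- The arm moves only by the shell command python3 -m creep 'ROWS' [FORCE]. ROWS is JSON, one flat list of numbers, 5 for each row, row after row: the shift along the tool's x, y, z in cm, then the turn about the tool's z in rad, then the gripper's target within -1 to 1 (shut at 1, half-way at 0, fully open at -1). A call has 1 to 20 rows; each row shifts and turns the pose as measured when the row begins, along the tool's axes as they then stand; what a row does not reach is not made up. A row lasts 1/10 s, in which the tool goes at most 50 mm and 8.59 degrees, less where a joint would pass 70% of its speed; a pose out of reach is approached as far as the arm can. A call with a gripper value outside its range is refused whole. The fingers move at their own pace and stop on an object; FORCE is the grip in N (left out, the last holds). Time passes only in rows, so rows that do not move let the fingers close. It gives the time, the measured TCP pose, the force and the opening at its end, in the units of the state.
- manip.get_state(): the state, without advancing time (a new reading comes with each control period).
- capture(name): name is "side" or "top"; returns the picture (480x640x3 uint8, red, green, blue); there is no depth.
- get_calibration(name): a dict with "vertical_fov" (degrees; the focal length in pixels is half the picture's height over the tangent of half this angle, whatever the lens; pixels are square), "cx", "cy" (the principal point, pixels), "rvec" (rotation vector, rad) and "tvec" (3), from world to camera coordinates, as OpenCV has them. Camera axes: x right, y down, z forward; pixel columns grow to the right and rows downward; lengths in m; the calibration is good to about 2 mm. A picture is of the moment at which its call begins. get_calibration takes no time and is no camera call.
- workorder.close_job(): hands the job in, once; it reports no verdict.
The state is a dict: "clock": time; "joint_pos": joint angles; "joint_vel": joint speeds; "tau": joint torques, N m; "ee_pos": TCP position; "ee_rot": TCP orientation; "ft_force": force on the tool from outside, world axes, zero at the start; "moment": the same for the moment, N m; "width": opening from 0.0 (shut) to 1.0 (fully open).
Only numpy, scipy, OpenCV 4.12 (cv2) and the standard library are available. Lean on these libraries where they do the work, as an engineer would, in place of code of your own. Each camera call takes 0.05 s, during which the arm holds its last target.

## Working session

There is one attempt and no reset: what is moved stays moved. The work goes in short steps, Python scripts to look and compute and a shell command to move; the robot and the scene stay as the last step left them, time stands still between calls to the robot, and variables do not carry over. Pictures are saved under pics/ and viewed, and the job is handed in when it is done.

```bash
mkdir -p pics; python3 - <<'E'
from bench import manip, capture, get_calibration
import cv2
for n in("top","side"):
    cv2.imwrite(f"pics/{n}0.png",capture(n)[:,:,::-1]); print(n,get_calibration(n))
s=manip.get_state()
for k in("clock","ee_pos","ee_rot","ft_force","width"):print(k,s[k])
E
```

```text
top {'vertical_fov': 45.70565892570694, 'cx': 312.0859826283069, 'cy': 238.3652082436, 'rvec': array([ 2.11236216, -2.15692508,  0.1433279 ]), 'tvec': array([0.01705012, 0.52842597, 1.31504418])}
side {'vertical_fov': 56.84635960472194, 'cx': 319.7197291265735, 'cy': 235.28941646807314, 'rvec': array([ 2.22449095, -0.10390291,  0.04261841]), 'tvec': array([-0.54340863,  0.11725881,  0.99515039])}
clock 0.1
ee_pos [ 0.26865848 -0.56344903  0.19496513]
ee_rot [-3.06225813e+00 -6.92542141e-01  3.59516382e-04]
ft_force [ 0.43746953  0.14345297 -0.1742709 ]
width 1.0004152590001234
```

View pics/top0.png

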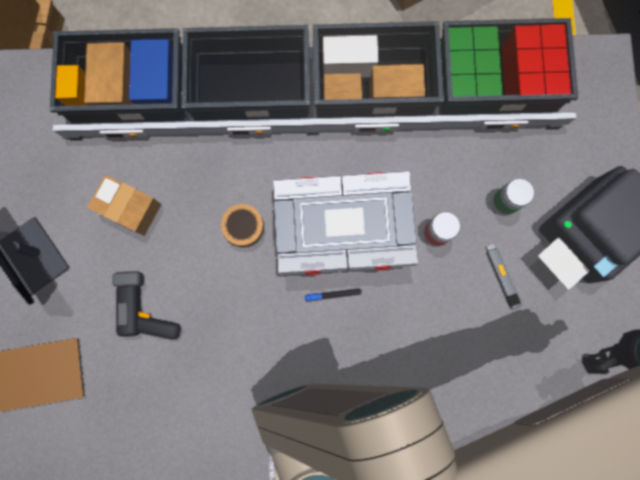

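View pics/side0.png

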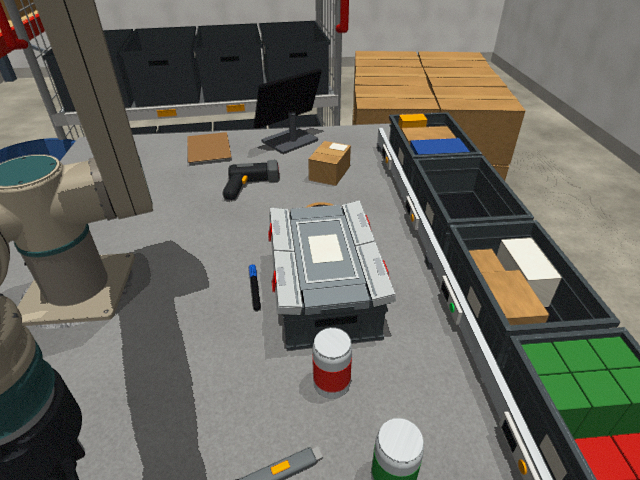

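```bash
python3 - <<'E'
import cv2
a=cv2.imread("pics/top0.png")[160:290,260:430]
cv2.imwrite("pics/topz.png",cv2.resize(a,None,fx=4.6,fy=4.6,interpolation=cv2.INTER_CUBIC))
a=cv2.imread("pics/side0.png")[195:355,255:405]
cv2.imwrite("pics/sidez.png",cv2.resize(a,None,fx=3.7,fy=3.7,interpolation=cv2.INTER_CUBIC))
E
```

```text
(no output)
```

View pics/topz.png

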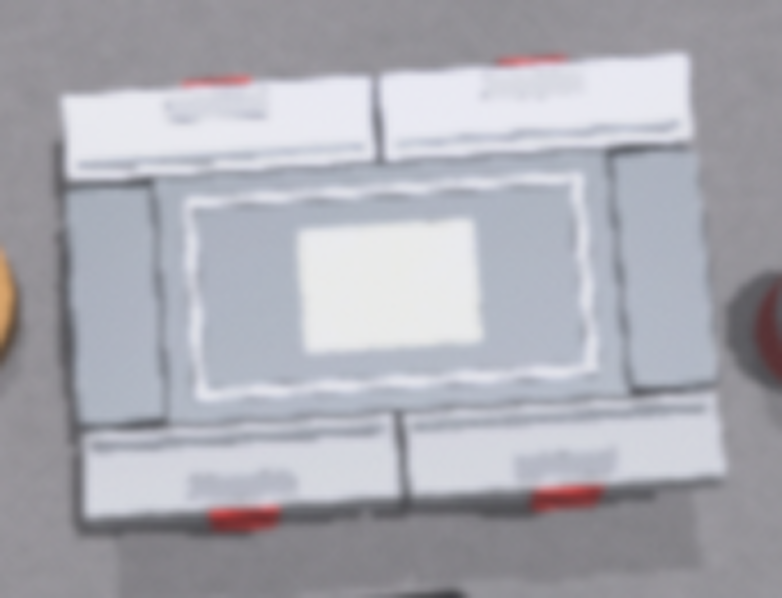

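View pics/sidez.png

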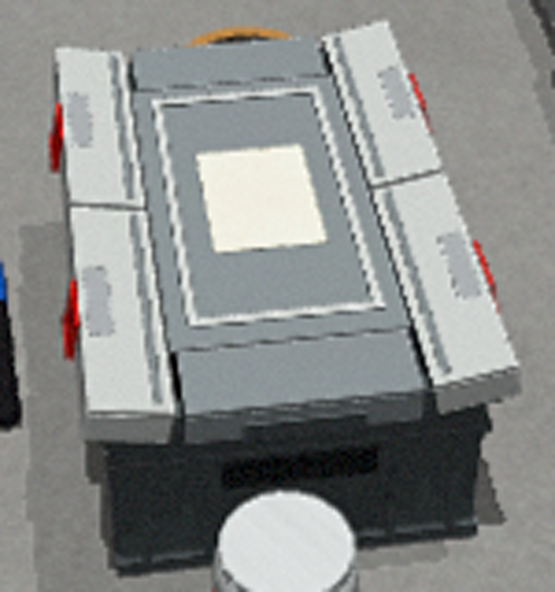

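```bash
cat > h.py <<'E'
import numpy as np,cv2
from bench import get_calibration
def proj(n,P):
    c=get_calibration(n);f=240/np.tan(np.radians(c["vertical_fov"]/2))
    K=np.array([[f,0,c["cx"]],[0,f,c["cy"]],[0,0,1.]])
    return cv2.projectPoints(np.asarray(P,float),c["rvec"],c["tvec"],K,None)[0][:,0]
E
python3 - <<'E'
import numpy as np
from scipy.optimize import least_squares
from h import *
# order: (+x,+y),(+x,-y),(-x,-y),(-x,+y)
L=np.array([[1,1],[1,-1],[-1,-1],[-1,1]])*[.1037,.1545]
t=np.array([[62,95],[688,55],[724,475],[82,520]])/4.6+[260,160]
# side view: zoom TL = -x+y, TR=+x+y, BR=+x-y, BL=-x-y
s=np.array([[388,22],[520,368],[85,412],[57,47]])/3.7+[255,195]
def W(p,L=L,z=.135):
    c,q=np.cos(p[2]),np.sin(p[2]);return np.c_[L@np.array([[c,q],[-q,c]])+p[:2],np.full(len(L),z)]
def r(p,v):return np.concatenate([(proj(n,W(p))-o).ravel() for n,o in v])
for v in([("top",t)],[("side",s)],[("top",t),("side",s)]):
    o=least_squares(r,[.55,0,0],args=(v,));print(o.x.round(4),o.fun.round(1))
p=o.x
X=.0945
P=W(p,np.array([[-X,-.077],[-X,.077],[X,.077],[X,-.077]]),.133);print(P.round(4))
import cv2
E
```

```text
[ 0.5501 -0.068   0.0427] [-0.9  0.1  0.4 -0.1  0.9  0.4 -0.4 -0.4]
[ 0.5508 -0.0715  0.0415] [ 0.2 -0.9  0.   0.4  0.   0.4 -0.3 -0.6]
[ 0.5506 -0.0693  0.0423] [-0.3 -0.1  0.9 -0.3  1.4  0.2  0.2 -0.7 -0.1 -1.4 -0.3 -0.5 -0.1 -0.5
 -0.4 -1.1]
[[ 0.4594 -0.1502  0.133 ]
 [ 0.4529  0.0036  0.133 ]
 [ 0.6417  0.0116  0.133 ]
 [ 0.6483 -0.1422  0.133 ]]
```

```bash
cat > g.py <<'E'
import sys,numpy as np
from scipy.spatial.transform import Rotation as R
from bench import manip
s=manip.get_state();Rm=R.from_rotvec(s["ee_rot"]).as_matrix()
for a in sys.argv[1:]:
    d=np.array(eval(a))-s["ee_pos"];print(a,"tool cm",(Rm.T@d*100).round(2))
print(s["clock"],np.round(s["ee_pos"],4),"F",np.round(s["ft_force"],1),"w",round(s["width"],2)); print(Rm.round(3))
E
python3 -m creep '[2.9,-2.4,0,0,1, 2.9,-2.4,0,0,1, 2.9,-2.4,0,0,1, 2.9,-2.4,0,0,1, 2.9,-2.4,0,0,1, 2.9,-2.4,0,0,1, 2.9,-2.4,0,0,1, 2.9,-2.4,0,0,1, 2.9,-2.4,0,0,1, 2.9,-2.4,0,0,1, 2.9,-2.4,0,0,1, 2.9,-2.4,0,0,1, 0,0,0,0,1]' 40
python3 g.py "(.4594,-.1502,.145)"
```

```text
clock: 1.4
ee_pos: [0.4621, -0.1369, 0.1891]
ee_rot: [-3.055, -0.683, 0.007]
ft_force: [1.3, -1.2, -0.1]
width: 0.002
(.4594,-.1502,.145) tool cm [-0.8   1.14  4.4 ]
1.4 [ 0.4621 -0.1369  0.1891] F [ 1.3 -1.2 -0.1] w 0.0
[[ 0.905  0.426 -0.006]
 [ 0.426 -0.905  0.01 ]
 [-0.002 -0.011 -1.   ]]
```

```bash

python3 -m creep '[-0.4,0.6,1,0,1, -0.4,0.5,1,0,1, 0,0,1,0,1, 0,0,0.8,0,1, 0,0,0.3,0,1, 0,0,0,0,1, 0,0,0,0,1]'
python3 g.py "(.4594,-.1502,.135)"
python3 - <<'E'
from bench import capture
import cv2
a=capture("side");cv2.imwrite("pics/s1.png",cv2.resize(a[100:360,220:440,::-1],None,fx=2.2,fy=2.2))
E
```

```text
clock: 2.1
ee_pos: [0.4553, -0.1537, 0.1416]
ee_rot: [-3.055, -0.675, 0.015]
ft_force: [-0.4, 0.1, -0.7]
width: -0.0
(.4594,-.1502,.135) tool cm [ 0.52 -0.14  0.65]
2.1 [ 0.4553 -0.1537  0.1416] F [-0.4  0.1 -0.7] w -0.0
[[ 0.907  0.421 -0.012]
 [ 0.421 -0.907  0.011]
 [-0.006 -0.015 -1.   ]]
```

View pics/s1.png

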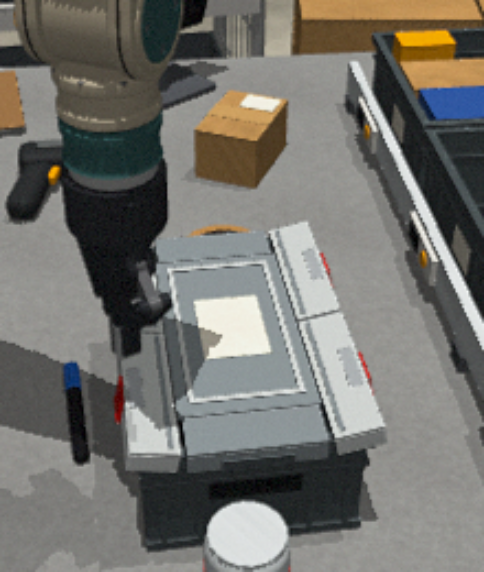

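The side picture shows the closed fingertips at about (279, 259), over the front rim. They look near the front-right/front-left seam, so I'm checking that against the projected TCP.

```bash
python3 - <<'E'
from h import *
from bench import manip
s=manip.get_state()
print(proj("side",[s["ee_pos"],[.4594,-.1502,.133],[.4553,-.1537,.135],[.4529,.0036,.133]]))
print(proj("top",[s["ee_pos"],[.4594,-.1502,.133],[.4529,.0036,.133]]))
from bench import capture
a=capture("top");cv2.imwrite("pics/t1.png",cv2.resize(a[140:400,220:480,::-1],None,fx=2.2,fy=2.2))
a=capture("side");cv2.imwrite("pics/s2.png",cv2.resize(a[200:340,240:400,::-1],None,fx=4,fy=4))
E
```

```text
[[278.05578165 273.75536939]
 [280.46686874 275.79311875]
 [278.22504335 276.42601711]
 [275.95934287 227.12324203]]
[[385.09434251 262.95565553]
 [383.01463166 261.60679524]
 [313.06076915 266.04558636]]
```

View pics/s2.png

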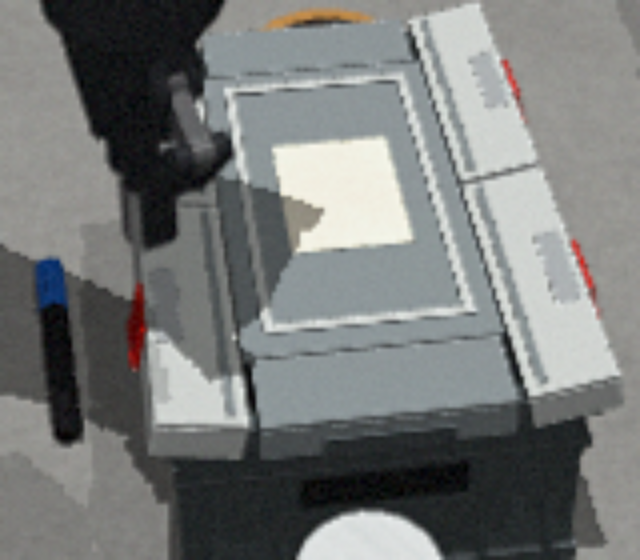

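View pics/t1.png

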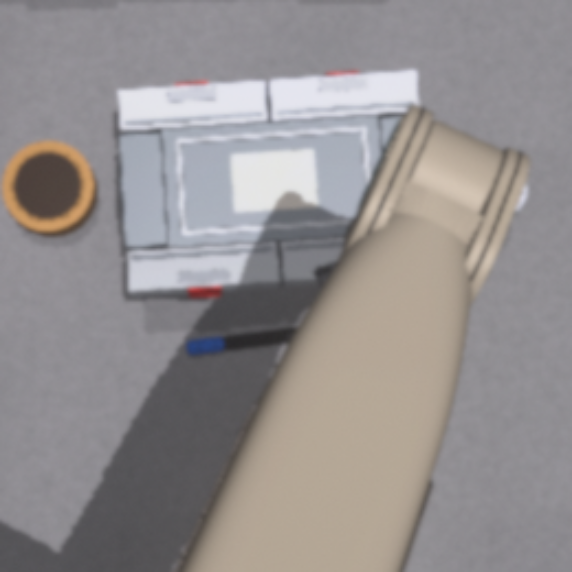

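```bash
python3 - <<'E'
from bench import capture
import cv2
a=capture("side");cv2.imwrite("pics/s3.png",cv2.resize(a[230:300,255:325,::-1],None,fx=8,fy=8,interpolation=cv2.INTER_CUBIC))
E
```

```text
(no output)
```

View pics/s3.png

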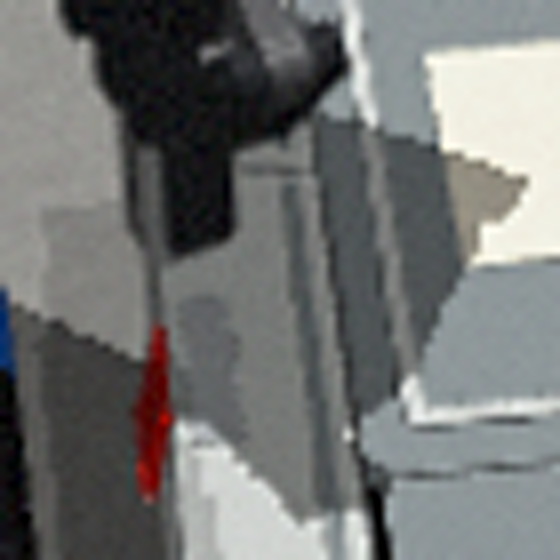

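The fingertip shows at (280, 261), while the reported TCP projects to (278, 274). So the tip is either about 30 mm higher or about 40 mm further towards +y than reported. Both places are still over this section, so I'll go down gently, watch the force, and work out which it is.

```bash

python3 -m creep '[0.4,-0.1,0.3,0,1, 0,0,0.3,0,1, 0,0,0,0,1, 0,0,0,0,1]'
python3 g.py "(.4594,-.1502,.130)"
python3 - <<'E'
from bench import capture,manip
from h import *
a=capture("side");cv2.imwrite("pics/s4.png",cv2.resize(a[230:300,255:325,::-1],None,fx=8,fy=8,interpolation=cv2.INTER_CUBIC))
print(proj("side",[manip.get_state()["ee_pos"]]))
E
```

```text
clock: 2.7
ee_pos: [0.4604, -0.1506, 0.1366]
ee_rot: [-3.056, -0.678, 0.01]
ft_force: [0.7, -0.1, -0.0]
width: -0.004
(.4594,-.1502,.130) tool cm [-0.07 -0.07  0.66]
2.7 [ 0.4604 -0.1506  0.1366] F [ 0.7 -0.1 -0. ] w -0.0
[[ 0.906  0.423 -0.009]
 [ 0.423 -0.906  0.009]
 [-0.004 -0.012 -1.   ]]
[[280.84895602 274.48395907]]
```

View pics/s4.png

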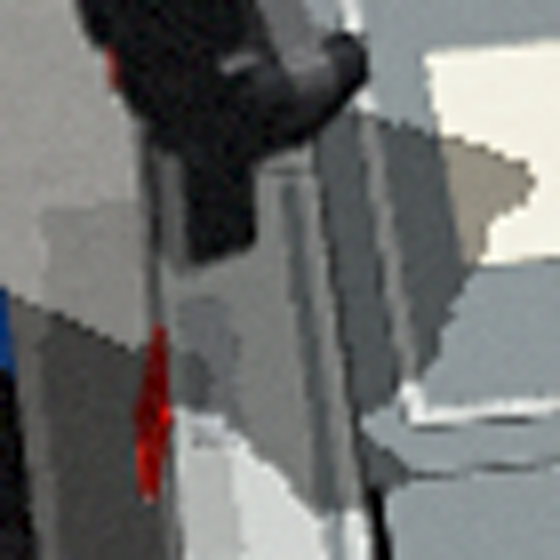

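```bash

python3 -m creep '[0,0,0.3,0,1, 0,0,0.2,0,1, 0,0,0,0,1, 0,0,0,0,1]'
python3 g.py "(.4594,-.1502,.127)"
```

```text
clock: 3.15
ee_pos: [0.4602, -0.1505, 0.1311]
ee_rot: [-3.056, -0.678, 0.011]
ft_force: [0.0, 0.7, 0.7]
width: -0.002
(.4594,-.1502,.127) tool cm [-0.05 -0.06  0.41]
3.15 [ 0.4602 -0.1505  0.1311] F [0.  0.7 0.7] w -0.0
[[ 0.906  0.423 -0.009]
 [ 0.423 -0.906  0.009]
 [-0.004 -0.012 -1.   ]]
```

```bash

for i in 1; do python3 -m creep '[0,0,0.3,0,1, 0,0,0.2,0,1, 0,0,0,0,1]'; done
python3 - <<'E'
from bench import capture,manip
from h import *
a=capture("side");cv2.imwrite("pics/s5.png",cv2.resize(a[230:300,255:325,::-1],None,fx=8,fy=8,interpolation=cv2.INTER_CUBIC))
print(proj("side",[manip.get_state()["ee_pos"]]))
E
```

```text
clock: 3.45
ee_pos: [0.4601, -0.1505, 0.1257]
ee_rot: [-3.056, -0.678, 0.011]
ft_force: [-0.3, -0.6, 0.3]
width: -0.001
[[281.09043418 278.7378171 ]]
```

View pics/s5.png

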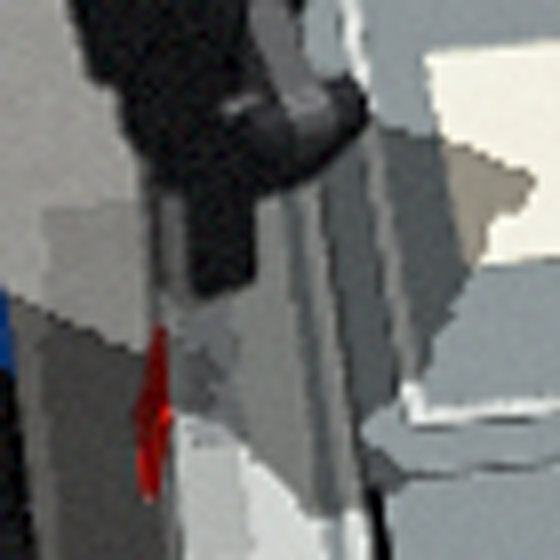

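There's no contact at a reported z of 0.126. The tip has moved straight down the picture and still sits 12 px above the projected TCP, so the real fingertips are about 25–28 mm higher than reported. I'll carry on down in small steps by force.

```bash

python3 -m creep '[0,0,0.3,0,1, 0,0,0.3,0,1, 0,0,0.3,0,1, 0,0,0,0,1]'
python3 -m creep '[0,0,0.2,0,1, 0,0,0.1,0,1, 0,0,0,0,1]'
```

```text
clock: 3.9
ee_pos: [0.4601, -0.1505, 0.116]
ee_rot: [-3.056, -0.678, 0.011]
ft_force: [0.2, 0.1, 0.1]
width: 0.003
clock: 4.2
ee_pos: [0.46, -0.1504, 0.1126]
ee_rot: [-3.056, -0.678, 0.011]
ft_force: [0.9, 0.3, -0.9]
width: -0.002
```

```bash

python3 -m creep '[0,0,0.2,0,1, 0,0,0,0,1]'
python3 -m creep '[0,0,0.2,0,1, 0,0,0,0,1]'
python3 -m creep '[0,0,0.2,0,1, 0,0,0,0,1]'
python3 - <<'E'
from bench import capture,manip
from h import *
a=capture("side");cv2.imwrite("pics/s6.png",cv2.resize(a[200:300,240:360,::-1],None,fx=6,fy=6,interpolation=cv2.INTER_CUBIC))
print(proj("side",[manip.get_state()["ee_pos"]]))
E
```

```text
clock: 4.4
ee_pos: [0.46, -0.1504, 0.1106]
ee_rot: [-3.056, -0.678, 0.011]
ft_force: [-1.1, -0.1, -0.5]
width: 0.001
clock: 4.6
ee_pos: [0.4601, -0.1505, 0.1085]
ee_rot: [-3.057, -0.678, 0.01]
ft_force: [0.2, -0.4, -0.3]
width: 0.0
clock: 4.8
ee_pos: [0.4601, -0.1504, 0.1063]
ee_rot: [-3.057, -0.678, 0.01]
ft_force: [0.0, -0.5, 0.5]
width: -0.004
[[281.76477266 286.15647874]]
```

View pics/s6.png

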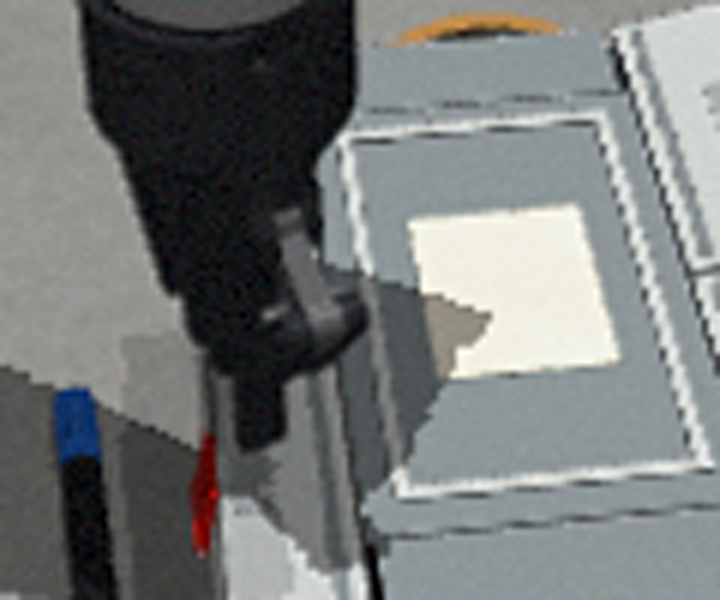

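```bash

python3 -m creep '[0,0,0.2,0,1, 0,0,0,0,1]'
python3 -m creep '[0,0,0.2,0,1, 0,0,0,0,1]'
python3 -m creep '[0,0,0.2,0,1, 0,0,0,0,1]'
```

```text
clock: 5.05
ee_pos: [0.4603, -0.1505, 0.1044]
ee_rot: [-3.057, -0.678, 0.01]
ft_force: [0.0, -0.4, -0.0]
width: -0.001
clock: 5.25
ee_pos: [0.4603, -0.1505, 0.1022]
ee_rot: [-3.057, -0.678, 0.01]
ft_force: [-0.3, -0.5, 0.1]
width: -0.001
clock: 5.45
ee_pos: [0.4606, -0.1506, 0.1002]
ee_rot: [-3.057, -0.678, 0.009]
ft_force: [0.2, -0.8, 0.2]
width: 0.005
```

```bash

python3 -m creep '[0,0,0.2,0,1, 0,0,0,0,1]'
python3 -m creep '[0,0,0.2,0,1, 0,0,0,0,1]'
python3 - <<'E'
from bench import capture,manip
from h import *
a=capture("side");cv2.imwrite("pics/s7.png",cv2.resize(a[200:300,240:360,::-1],None,fx=6,fy=6,interpolation=cv2.INTER_CUBIC))
print(proj("side",[manip.get_state()["ee_pos"]]))
E
```

```text
clock: 5.65
ee_pos: [0.4608, -0.1508, 0.0996]
ee_rot: [-3.058, -0.678, 0.009]
ft_force: [-1.9, 1.5, 3.9]
width: -0.001
clock: 5.85
ee_pos: [0.461, -0.1509, 0.0997]
ee_rot: [-3.058, -0.678, 0.008]
ft_force: [-2.0, 0.6, 2.4]
width: 0.0
[[282.49476827 288.87193817]]
```

View pics/s7.png

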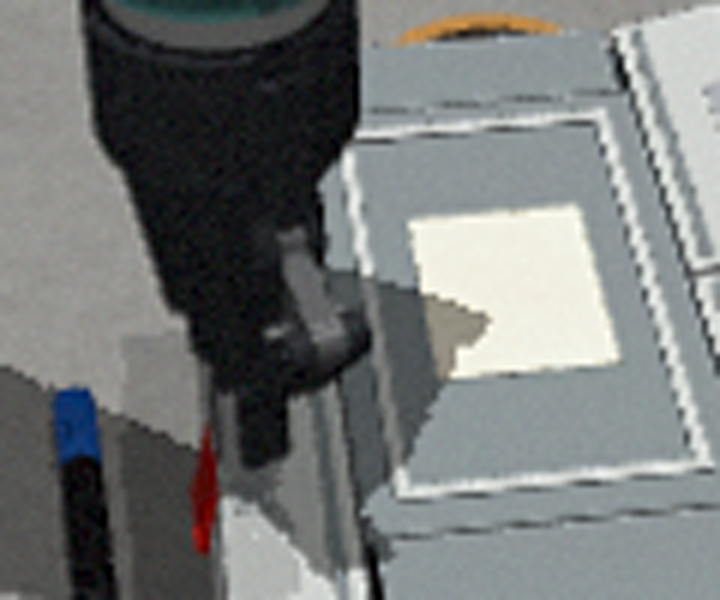

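Contact came at a reported z of 0.0997 (4 N), so the tip really is about 32 mm above the reported TCP. Now I'll press.

```bash

python3 -m creep '[0,0,0.4,0,1, 0,0,0.4,0,1]'
python3 -m creep '[0,0,0.6,0,1, 0,0,0.6,0,1]'
```

```text
clock: 6.1
ee_pos: [0.4615, -0.1512, 0.093]
ee_rot: [-3.06, -0.678, 0.006]
ft_force: [0.3, 0.2, -0.1]
width: 0.0
clock: 6.3
ee_pos: [0.462, -0.1516, 0.0911]
ee_rot: [-3.061, -0.679, 0.006]
ft_force: [-19.7, 8.7, 55.4]
width: -0.001
```

It snapped home on the first pair of rows: z dropped 6.7 mm and the force fell to 0. The second pair only pushed on the shut section (55 N), so I'll leave it out from now on.

```bash

python3 -m creep '[0,0,-1,0,1, 0,0,-1,0,1, 0,0,-1,0,1, 0,0,-1,0,1, 0,0,0,0,1]'
python3 - <<'E'
from bench import capture,manip
from h import *
a=capture("side");cv2.imwrite("pics/s8.png",cv2.resize(a[190:340,240:410,::-1],None,fx=4,fy=4,interpolation=cv2.INTER_CUBIC))
E
python3 g.py "(.4529,.0036,.13)"
```

```text
clock: 6.8
ee_pos: [0.4631, -0.1522, 0.1343]
ee_rot: [-3.062, -0.68, 0.003]
ft_force: [0.6, -0.2, 0.3]
width: -0.0
(.4529,.0036,.13) tool cm [  5.71 -14.49   0.43]
6.85 [ 0.4625 -0.1519  0.1335] F [ 0.3 -1.2  0.3] w -0.01
[[ 0.906  0.423 -0.004]
 [ 0.423 -0.906  0.005]
 [-0.002 -0.006 -1.   ]]
```

View pics/s8.png

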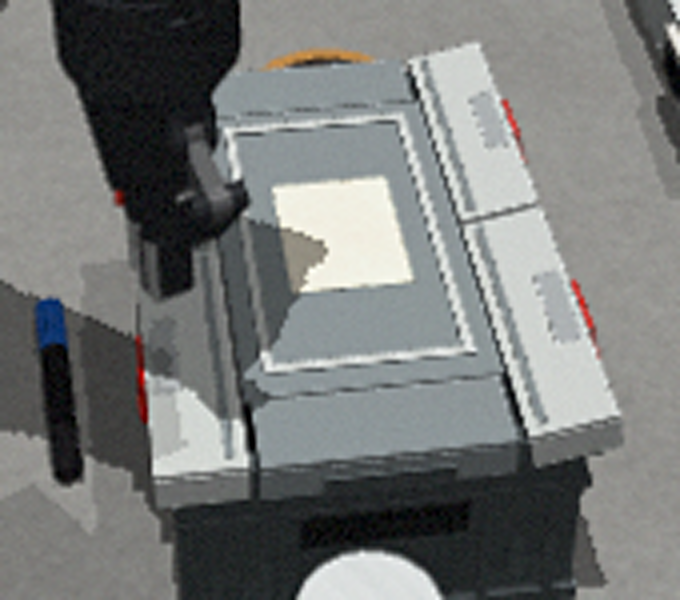

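```bash

python3 -m creep '[1.1,-2.9,0,0,1, 1.1,-2.9,0,0,1, 1.1,-2.9,0,0,1, 1.1,-2.9,0,0,1, 1.0,-2.6,0,0,1, 0,0,0,0,1, 0,0,0,0,1]'
python3 g.py "(.450,.0036,.105)"
```

```text
clock: 7.55
ee_pos: [0.4478, 0.0042, 0.1282]
ee_rot: [-3.059, -0.674, 0.018]
ft_force: [0.1, -0.5, -0.5]
width: -0.002
(.450,.0036,.105) tool cm [0.2  0.18 2.32]
7.55 [0.4478 0.0042 0.1282] F [ 0.1 -0.5 -0.5] w -0.0
[[ 0.907  0.42  -0.013]
 [ 0.421 -0.907  0.006]
 [-0.009 -0.011 -1.   ]]
```

```bash

python3 -m creep '[0.2,0.1,0.8,0,1, 0,0,0.8,0,1, 0,0,0.3,0,1, 0,0,0,0,1, 0,0,0,0,1]'
python3 - <<'E'
from bench import capture,manip
from h import *
a=capture("side");cv2.imwrite("pics/s9.png",cv2.resize(a[170:310,240:400,::-1],None,fx=4,fy=4,interpolation=cv2.INTER_CUBIC))
E
python3 g.py "(.450,.0036,.10)"
```

```text
clock: 8.05
ee_pos: [0.4493, 0.0012, 0.1057]
ee_rot: [-3.06, -0.667, 0.023]
ft_force: [-0.2, 0.4, -0.6]
width: -0.001
(.450,.0036,.10) tool cm [ 0.16 -0.18  0.58]
8.1 [0.4493 0.0013 0.1058] F [-0.1  0.5  0.1] w 0.0
[[ 0.909  0.416 -0.016]
 [ 0.416 -0.909  0.006]
 [-0.012 -0.012 -1.   ]]
```

View pics/s9.png

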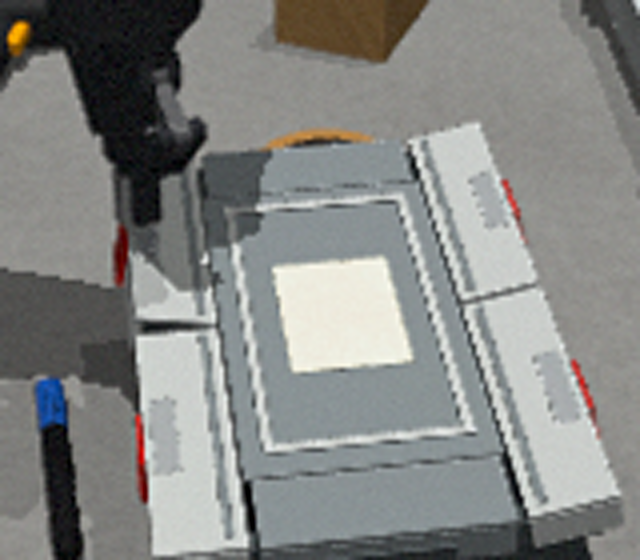

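The picture shows front-right shut and lower than its neighbour, with a gap at the seam near (170, 325). The tip is over the middle of front-left, so I'll press there.

```bash

python3 -m creep '[0,0,0.3,0,1, 0,0,0.2,0,1, 0,0,0.2,0,1]'
python3 -m creep '[0,0,0.4,0,1, 0,0,0.4,0,1]'
```

```text
clock: 8.4
ee_pos: [0.4502, 0.0009, 0.0995]
ee_rot: [-3.061, -0.666, 0.02]
ft_force: [-3.0, 0.1, 10.3]
width: 0.002
clock: 8.6
ee_pos: [0.4498, 0.0009, 0.0924]
ee_rot: [-3.062, -0.667, 0.02]
ft_force: [0.1, -0.8, -0.5]
width: 0.003
```

Snapped: z dropped 7 mm and the force is gone. Next I'll rise and cross to back-left.

```bash

python3 -m creep '[0,0,-1.5,0,1, 0,0,-1.5,0,1, 0,0,-1.5,0,1, 0,0,0,0,1]'
python3 g.py "(.6417,.0116,.137)"
python3 - <<'E'
from bench import capture,manip
from h import *
a=capture("side");cv2.imwrite("pics/s10.png",cv2.resize(a[170:330,240:410,::-1],None,fx=4,fy=3.7,interpolation=cv2.INTER_CUBIC))
E
```

```text
clock: 9.0
ee_pos: [0.4493, 0.0011, 0.1364]
ee_rot: [-3.06, -0.667, 0.024]
ft_force: [1.1, -0.4, 0.3]
width: -0.002
(.6417,.0116,.137) tool cm [17.92  7.05 -0.38]
9.0 [0.4493 0.0011 0.1364] F [ 1.1 -0.4  0.3] w -0.0
[[ 0.909  0.416 -0.017]
 [ 0.416 -0.909  0.006]
 [-0.013 -0.012 -1.   ]]
```

View pics/s10.png

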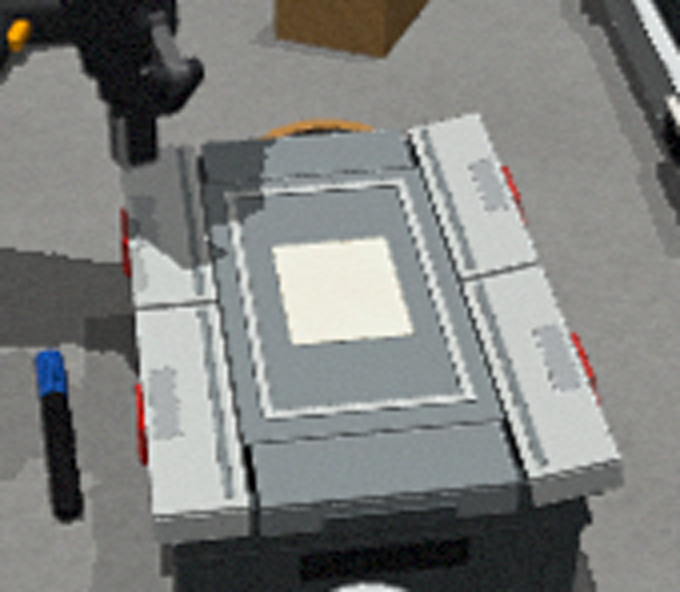

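Both front sections lie level now, with a clean seam at (175, 303).

```bash

python3 -m creep '[2.9,1.2,-0.1,0,1, 2.9,1.2,-0.1,0,1, 2.9,1.2,0,0,1, 2.9,1.2,0,0,1, 2.9,1.2,0,0,1, 2.9,1.1,0,0,1, 0,0,0,0,1, 0,0,0,0,1]'
python3 g.py "(.640,.0116,.105)"
```

```text
clock: 9.85
ee_pos: [0.6359, 0.0105, 0.1202]
ee_rot: [-3.055, -0.666, 0.048]
ft_force: [0.1, 0.4, 1.1]
width: 0.0
(.640,.0116,.105) tool cm [0.45 0.1  1.51]
9.85 [0.6359 0.0105 0.1202] F [0.1 0.4 1.1] w 0.0
[[ 0.909  0.416 -0.033]
 [ 0.416 -0.909  0.008]
 [-0.027 -0.021 -0.999]]
```

```bash

python3 -m creep '[0.3,0.1,0.6,0,1, 0,0,0.5,0,1, 0,0,0,0,1, 0,0,0,0,1]'
python3 g.py "(.640,.0116,.10)"
python3 - <<'E'
from bench import capture,manip
from h import *
a=capture("side");cv2.imwrite("pics/s11.png",cv2.resize(a[170:330,260:430,::-1],None,fx=4,fy=3.7,interpolation=cv2.INTER_CUBIC))
E
```

```text
clock: 10.25
ee_pos: [0.6344, 0.0112, 0.106]
ee_rot: [-3.053, -0.666, 0.056]
ft_force: [0.1, 0.1, 0.5]
width: 0.006
(.640,.0116,.10) tool cm [0.55 0.21 0.58]
10.25 [0.6344 0.0112 0.106 ] F [0.1 0.1 0.5] w 0.01
[[ 0.909  0.416 -0.039]
 [ 0.416 -0.909  0.008]
 [-0.032 -0.023 -0.999]]
```

View pics/s11.png

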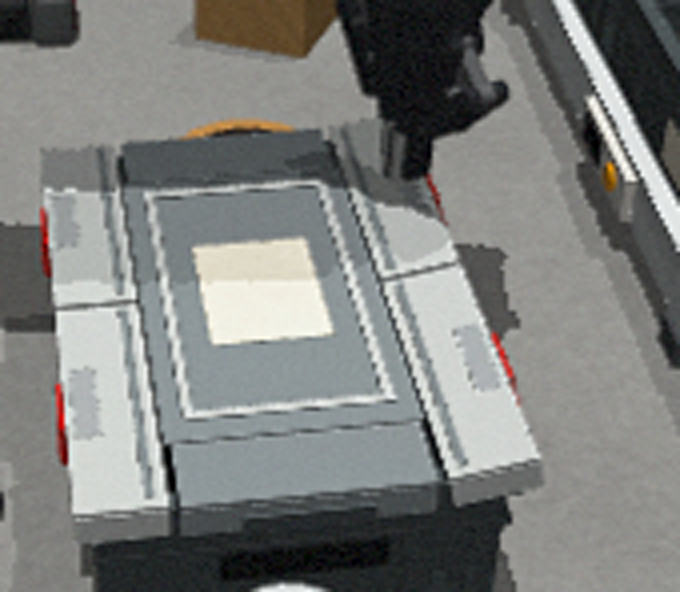

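The tip at (408, 172) is over the middle of back-left, towards its outer edge. Pressing.

```bash

python3 -m creep '[0,0,0.3,0,1, 0,0,0.2,0,1, 0,0,0.2,0,1]'
python3 -m creep '[0,0,0.4,0,1, 0,0,0.4,0,1]'
```

```text
clock: 10.6
ee_pos: [0.6342, 0.0111, 0.0998]
ee_rot: [-3.054, -0.665, 0.054]
ft_force: [-0.4, -0.2, 0.3]
width: -0.003
clock: 10.8
ee_pos: [0.6354, 0.0111, 0.0939]
ee_rot: [-3.055, -0.666, 0.048]
ft_force: [-0.2, 0.1, -0.5]
width: -0.001
```

```bash

python3 -m creep '[0,0,0.2,0,1, 0,0,0,0,1]'
python3 - <<'E'
from bench import capture,manip
from h import *
a=capture("side");cv2.imwrite("pics/s12.png",cv2.resize(a[170:330,260:430,::-1],None,fx=4,fy=3.7,interpolation=cv2.INTER_CUBIC))
E
```

```text
clock: 11.0
ee_pos: [0.6353, 0.0111, 0.0921]
ee_rot: [-3.055, -0.666, 0.048]
ft_force: [-1.7, -0.1, 2.7]
width: 0.004
```

View pics/s12.png

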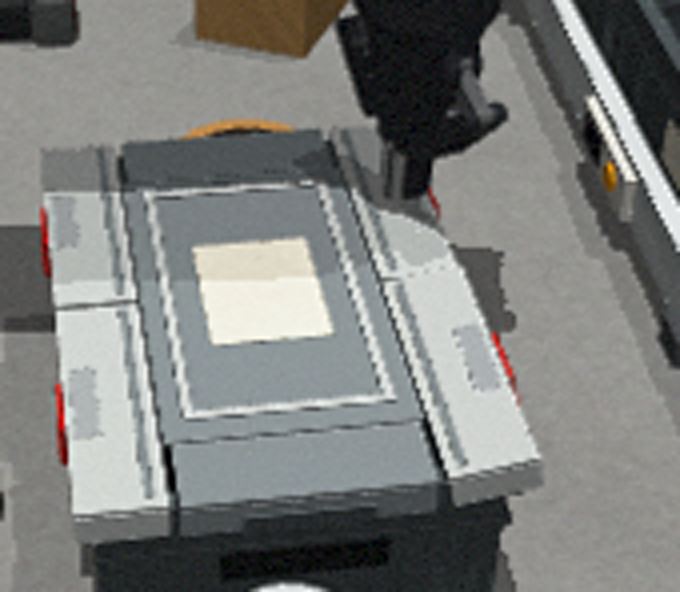

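Back-left is down: its seam edge at (415, 270) now sits below back-right, and the tip rests lightly on the shut section. I'll rise and move to back-right.

```bash

python3 -m creep '[0,0,-1.5,0,1, 0,0,-1.5,0,1, 0,0,-1.5,0,1, 0,0,0,0,1]'
python3 g.py "(.644,-.1422,.136)"
```

```text
clock: 11.45
ee_pos: [0.6372, 0.0107, 0.1405]
ee_rot: [-3.055, -0.666, 0.048]
ft_force: [-0.0, 0.6, 0.4]
width: -0.003
(.644,-.1422,.136) tool cm [-5.73 14.19  0.32]
11.45 [0.6372 0.0107 0.1405] F [-0.   0.6  0.4] w -0.0
[[ 0.909  0.416 -0.033]
 [ 0.416 -0.909  0.007]
 [-0.027 -0.02  -0.999]]
```

```bash

python3 -m creep '[-1.1,2.8,0,0,1, -1.1,2.8,0,0,1, -1.1,2.8,0,0,1, -1.1,2.8,0,0,1, -1.1,2.8,0,0,1, 0,0,0,0,1, 0,0,0,0,1]'
python3 g.py "(.644,-.1422,.105)"
```

```text
clock: 12.15
ee_pos: [0.6479, -0.1441, 0.1414]
ee_rot: [-3.056, -0.67, 0.04]
ft_force: [0.1, 0.2, -0.8]
width: -0.002
(.644,-.1422,.105) tool cm [-0.19 -0.27  3.65]
12.15 [ 0.6479 -0.1441  0.1414] F [ 0.1  0.2 -0.8] w -0.0
[[ 0.908  0.418 -0.028]
 [ 0.419 -0.908  0.007]
 [-0.022 -0.018 -1.   ]]
```

```bash

python3 -m creep '[-0.2,-0.2,1,0,1, 0,0,1,0,1, 0,0,0.9,0,1, 0,0,0.3,0,1, 0,0,0,0,1, 0,0,0,0,1]'
python3 g.py "(.644,-.1422,.10)"
python3 - <<'E'
from bench import capture,manip
from h import *
a=capture("side");cv2.imwrite("pics/s13.png",cv2.resize(a[170:330,260:430,::-1],None,fx=4,fy=3.7,interpolation=cv2.INTER_CUBIC))
E
```

```text
clock: 12.75
ee_pos: [0.6424, -0.1383, 0.105]
ee_rot: [-3.052, -0.677, 0.045]
ft_force: [0.2, -0.2, 0.3]
width: -0.001
(.644,-.1422,.10) tool cm [-0.01  0.44  0.49]
12.75 [ 0.6424 -0.1383  0.105 ] F [ 0.2 -0.2  0.3] w -0.0
[[ 0.906  0.422 -0.031]
 [ 0.423 -0.906  0.009]
 [-0.025 -0.021 -0.999]]
```

View pics/s13.png

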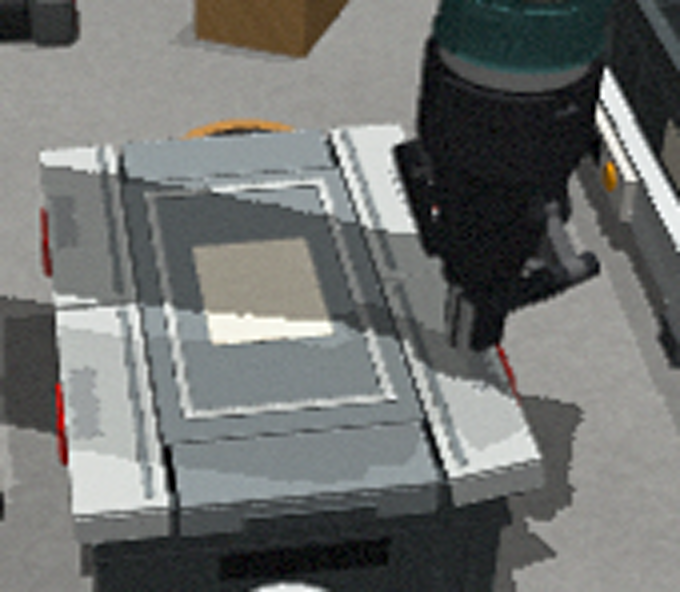

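The tip at (475, 340) is over the middle of back-right. Pressing.

```bash

python3 -m creep '[0,0,0.3,0,1, 0,0,0.2,0,1, 0,0,0.2,0,1]'
python3 -m creep '[0,0,0.4,0,1, 0,0,0.4,0,1]'
python3 -m creep '[0,0,0.2,0,1, 0,0,0,0,1]'
```

```text
clock: 13.1
ee_pos: [0.6436, -0.1386, 0.0994]
ee_rot: [-3.053, -0.677, 0.041]
ft_force: [-1.3, 1.0, 8.4]
width: -0.001
clock: 13.3
ee_pos: [0.6447, -0.1387, 0.0938]
ee_rot: [-3.055, -0.678, 0.036]
ft_force: [0.1, -0.6, 0.5]
width: -0.004
clock: 13.5
ee_pos: [0.6446, -0.1388, 0.0921]
ee_rot: [-3.055, -0.677, 0.035]
ft_force: [-0.4, 0.8, 1.8]
width: 0.003
```

```bash

python3 -m creep '[0,0,-1.5,0,1, 0,0,-2,0,1, 0,0,-3,0,1, 0,0,-3,0,1, 0,0,-3,0,1, 0,0,0,0,1, -3.5,2,0,0,1, -3.5,2,0,0,1, -3.5,2,0,0,1, -3.5,2,0,0,1, -3.5,2,0,0,1, -3.5,2,0,0,1, -3.5,2,0,0,1, -3.5,2,0,0,1, -3.5,2,0,0,1, 0,0,0,0,1]'
python3 -m creep '[-3.5,2,0,0,1, -3.5,2,0,0,1, -3.5,2,0,0,1, 0,0,0,0,1, 0,0,0,0,1]'
python3 - <<'E'
from bench import capture,manip
from h import *
a=capture("side");cv2.imwrite("pics/s14.png",cv2.resize(a[190:340,250:410,::-1],None,fx=4.5,fy=3.9,interpolation=cv2.INTER_CUBIC))
a=capture("top");cv2.imwrite("pics/t14.png",a[:,:,::-1])
E
```

```text
clock: 15.1
ee_pos: [0.432, -0.4468, 0.2263]
ee_rot: [-3.056, -0.684, 0.034]
ft_force: [0.2, -0.2, 0.1]
width: -0.005
clock: 15.6
ee_pos: [0.3603, -0.5475, 0.2253]
ee_rot: [-3.052, -0.683, 0.033]
ft_force: [0.4, 0.5, -0.2]
width: -0.001
```

View pics/s14.png

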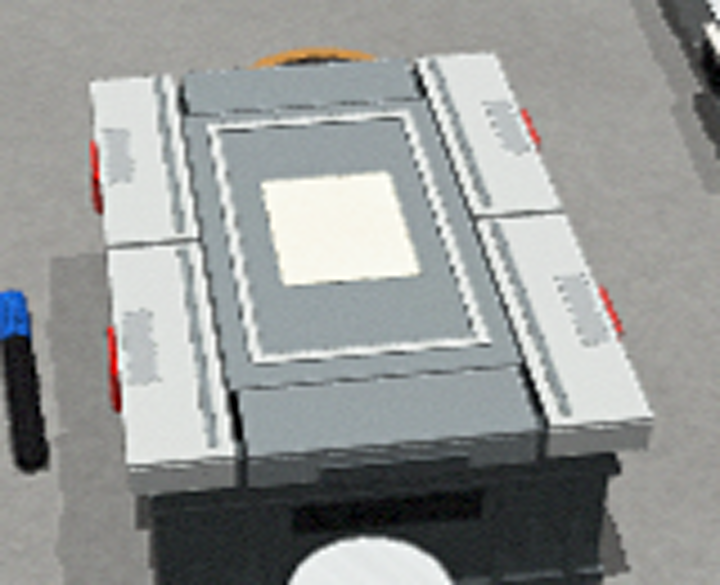

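View pics/t14.png

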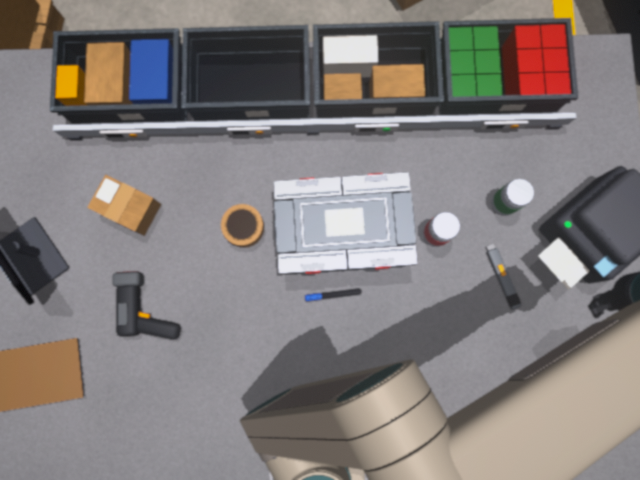

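The side picture shows all four sections level, with straight seams at (155, 242) and (520, 213). In the top picture the tote and everything around it are where they were.

```bash
python3 -c "
from bench import workorder,manip
print(manip.get_state()['joint_vel'].round(3) if hasattr(manip.get_state()['joint_vel'],'round') else 0)
print(workorder.close_job())"
```

```text
[ 0.017 -0.006 -0.004  0.004  0.004 -0.002]
the job is handed in; nothing more can be done
None
```

I pressed all four rim sections down with the closed fingertips, in the order front-right, front-left, back-left, back-right. The job was handed in just after 15.6 s on the robot's clock.

**Last checks:** After each press the tool dropped about 6–7 mm and the resistance fell to about zero. The last side and top pictures show all four sections flush with straight seams. By eye, the tote and the things around it had not moved, and the arm was clear of everything.

**What disagreed:**
- **Reported height:** the fingertips were really about 32 mm above the reported TCP. Contact came at a reported z of about 0.100 instead of the expected 0.133, so I found the rim by force and by camera.
- **Extra push on front-right:** after it had snapped shut, I pushed it once more than needed. The wrist read about 59 N in total (55 N vertical), under the 120 N limit. The other presses peaked at about 10 N or less in the readings I took.

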